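# Turn the lazy susan the safe way and fetch the tape measure

## Robot

A 6-joint arm with a two-finger parallel gripper is mounted at the origin on the work surface. World frame = base frame: x ahead of the robot, y to its left, z up, the work surface at z = 0. Lengths are in m, angles in rad, forces in N, time in s.
With the tool pointing down it reaches from about 0.3 to 0.95 m from the base axis. Payload 3.1 kg.
Tool frame: the origin (TCP) lies midway between the tips of the shut fingers; the grasp point (between the pads) lies 19 mm behind it; z points along the fingers, y is the line along which they close (so a half turn about z gives the same grasp; the last joint's range is limited). The gripper opens to 85 mm and grips with 20 to 120 N. Pads are 22 mm wide; open, the fingers measure 114 mm over their backs; the gripper's body (76 mm by 85 mm) begins 54 mm behind the grasp point. The pads swing forward as they close: fully open they stand 13 mm farther back than shut.
Start: joints at [1.212, 0.308, 1.634, -0, 1.2, -0.07], TCP at [0.178, 0.599, 0.231] pointing down, gripper open.
Joint ranges: [-3.06, 3.06], [-0.79, 1.96], [0.05, 2.63], [-1.19, 4.34], [0.05, 2.64], [-2.94, 2.94]. Speed limits (rad/s): [2.79, 2.79, 3.14, 3.14, 3.14, 3.14].

## Interface

Orientations are given as [roll, pitch, yaw] about the fixed x, y, z axes, in that order (R = Rz(yaw) Ry(pitch) Rx(roll)).
In Python, from workcell import arm gives the robot as it stands.
- The arm moves only by the tool carry_out, never from a script. Its argument "series" is a list of rows, each a list of 2 entries, a list of its own where there are three numbers: the shift along the tool's x, y, z each as a share of 0.3 m, from -1 to 1, then the turn, a rotation vector about the tool's x, y, z each as a share of pi rad, from -1 to 1. A call has 1 to 12 rows; each row is the pose to reach, as a shift and turn from the pose commanded when the call began, along the tool's axes at that moment, turning the shorter way round; what a row does not reach only later rows make up. A row lasts 1/10 s, in which the tool goes at most 50 mm and 8.59 degrees, less where a joint would pass 70% of its speed; a pose out of reach is approached as far as the arm can. A call with a number of a shift or a turn outside -1 to 1 is refused whole. A call with a gripper value outside its range is refused whole. "gripper" is the opening, from -1 (shut) to 1 (fully open), set as the call begins (left out, the last holds). The fingers move at their own pace and stop on an object; "grip_force" is the grip in N (left out, the last holds). Time passes only in rows, so rows that repeat a pose let the fingers close. It gives the time, the measured TCP pose, the force, the opening and the grip force at its end, in the units of the state.
- arm.get_obs(): the state, without advancing time (a new reading comes with each control period).
- arm.snapshot(name): name is "scene" or "top" or "wrist"; returns a dict with "img" (420x560x3 uint8, red, green, blue), "fx", "fy", "cx", "cy" (pixels), "xyz" and "attitude" of the camera in the world. Camera axes: x right, y down, z forward; pixel columns grow to the right and rows downward; lengths in m; the calibration is good to about 2 mm. A picture is of the moment at which its call begins. There is no depth.
- arm.job_done(): hands the job in; it is judged then, once.
The state is a dict: "clock": time; "joint_positions": joint angles; "joint_velocities": joint speeds; "effort": joint torques, N m; "eef_pos": TCP position; "ee_rot": TCP orientation; "contact_force": force on the tool from outside, world axes, zero at the start; "wrist_torque": the same for the moment, N m; "width": finger opening in m; "grasp_force": force on a finger pad.
Only numpy, scipy, OpenCV 4.12 (cv2) and the standard library are available. Lean on these libraries where they do the work, as an engineer would, in place of code of your own. Each camera call takes 0.05 s, during which the arm holds its last target. There are 200 camera calls.

## Task

The chrome tape measure sits at the back of the lazy susan, under the slatted upper shelf, and the tall handbell beside it is too tall to pass under those slats. Turn the lazy susan by its rim, the way that keeps the bell's handle from hitting them, until the tape measure has come right round to the front; then put the tape measure upright in the blue-lined wooden tray. Leave the bell and the blue paperweight standing on the lazy susan and do not disturb the house key.

Things in the scene. Friction and masses are not known exactly. Their poses are not given: they have to be found in the camera images.
- turntable (a joint): rotation of the lazy susan in rad about the upright axis through its middle; 0 at the start, grows anticlockwise seen from above; turns either way by more than half a turn and stays where it is left
- turntable_center (a point): centre of the lazy susan's floor, 24 mm above the shelf surface, on the turning axis; its axes turn with it. Around the floor stands a pale raised rim, 10 mm thick (radius 140 to 150 mm), top 56 mm above the shelf surface, that can be pinched from above
- half_shelf: fixed white upper shelf of three slats along y on two side panels, over the back of the lazy susan. Origin on the shelf surface below the turning axis; -x is the open front. Slats: 25 mm wide, middles at x = 52, 120, 187 mm, y -185 to +185, underside at 149, top 167 mm (a plant on them to 252 mm); side panels 18 mm thick at y = -176 and +176 mm below; far side open
- bell: copper handbell with dark wooden handle standing at the left or right of the lazy susan (it varies); 72 mm wide at the lip, narrowing to 24 mm at 58 mm up, handle up to 24 mm thick, 150 mm tall, so it reaches 174 mm above the shelf surface; origin at the centre of its underside, z up the handle
- paperweight: blue glass domed marble paperweight, 68 mm wide and 50 mm tall, standing on the lazy susan across from the bell; origin at the centre of its underside; low enough to pass under the slats
- tape: chrome tape measure with black and yellow discs on its sides, 75 mm long (its x; a small yellow tab sticks out 10 mm at the foot of the -x end), 38 mm wide (its y), 65 mm tall (z up); origin at the centre of its underside; at the start at the back of the lazy susan, about 80 mm from the axis
- tray: fixed dark wooden tray with blue lining, outside 152 x 122 mm (x, y), 26 mm tall, walls 6 mm, inner floor 6 mm above the shelf surface; origin at the centre of its underside
- key: brass house key lying on the shelf beyond the tray, 108 mm long (its x), 36 mm wide, 7 mm thick; origin at its middle on the underside
Mind the look-alikes: they are no part of the job. There is more than one size of the tray; the job needs the larger. There is more than one size of the bell; the one meant has the size given above.

How it is judged:
By the outcome, as a careful person would: the job done as asked, in the order asked, and still so for the second after the job is handed in, with the robot touching nothing.
It also fails if it takes over 72 s, if anything falls off the work surface, if the arm or the gripper's body presses on something with over 40 N, if the wrist force passes 120 N, or if a joint passes its speed limit or range.

## Working session

There is one attempt and no reset: what is moved stays moved. The work goes in short steps, Python scripts to look and compute and a tool call to move; the robot and the scene stay as the last step left them, time stands still between calls to the robot, and variables do not carry over. Pictures are saved under pics/ and viewed, at most 11 in all, crops included, and the job is handed in when it is done.

Besides the shell and the picture viewer there is one more tool, called after "Emit:" as name(argument=value, ...), one argument or row to a line, values as JSON. carry_out: Moves the arm, as the interface text tells. Shift numbers are shares of 0.3 m and turn numbers shares of pi rad, none past 1 either way. Its arguments: {"type":"object","properties":{"series":{"type":"array","items":{"type":"array"}},"gripper":{"type":"number"},"grip_force":{"type":"number"}},"required":["series"]}

```bash
mkdir -p pics; ls
cat > h.py <<'E'
import numpy as np, cv2, pickle
from scipy.spatial.transform import Rotation as R
from workcell import arm
def snap(n,f):
    s=arm.snapshot(n); pickle.dump(s,open(f'pics/{f}.pkl','wb')); cv2.imwrite(f'pics/{f}.png',s['img'][...,::-1]); return s
def load(f): return pickle.load(open(f'pics/{f}.pkl','rb'))
def rot(s):
    a=np.array(s['attitude'],float)
    if a.shape==(3,3): return a
    return R.from_euler('xyz',a).as_matrix() if a.size==3 else R.from_quat(a).as_matrix()
def ray(s,u,v):
    d=rot(s)@np.array([(u-s['cx'])/s['fx'],(v-s['cy'])/s['fy'],1]); return np.array(s['xyz']),d/np.linalg.norm(d)
def atz(s,u,v,z):
    o,d=ray(s,u,v); return o+d*(z-o[2])/d[2]
def tri(*o):
    A=np.zeros((3,3));b=np.zeros(3);L=[ray(*q) for q in o]
    for p,d in L: P=np.eye(3)-np.outer(d,d);A+=P;b+=P@p
    x=np.linalg.solve(A,b); return x,[np.linalg.norm(np.cross(x-p,d)) for p,d in L]
def proj(s,p):
    q=rot(s).T@(np.array(p)-s['xyz']); return s['fx']*q[0]/q[2]+s['cx'],s['fy']*q[1]/q[2]+s['cy']
E
python3 - <<'E'
from h import *
o=arm.get_obs(); print(o)
for n in ['scene','top','wrist']:
    s=snap(n,n+'0'); print(n,{k:v for k,v in s.items() if k!='img'})
a=[load(n+'0')['img'] for n in ['scene','top']]
E
```

```text
pics
{'clock': 0.0, 'joint_positions': array([ 1.21232626e+00,  3.08988744e-01,  1.63519999e+00, -2.66586216e-05,
        1.19970993e+00, -6.96777077e-02]), 'joint_velocities': array([ 0.00021837,  0.00071772, -0.00024471,  0.00092262, -0.00083737,
        0.00081297]), 'effort': array([ 1.10663899e-03, -4.15257096e+01, -2.76662636e+01,  1.96803973e-05,
        1.02019488e-02, -5.88989849e-06]), 'eef_pos': array([0.17772503, 0.59833208, 0.23005081]), 'ee_rot': array([-3.13929051e+00, -1.35785849e-04,  2.85280984e+00]), 'contact_force': array([-0.01172454,  1.01795906,  0.14870843]), 'wrist_torque': array([-0.0252123 ,  0.02476857, -0.03164036]), 'grasp_force': 0.0, 'width': 0.0852198030744461}
scene {'fx': 413.063815948472, 'fy': 413.063815948472, 'cx': 282.1739297280734, 'cy': 215.1333352827527, 'xyz': array([ 0.84782729, -0.79177222,  0.82914688]), 'attitude': array([-2.34999794,  0.01412471,  0.30884299])}
top {'fx': 474.99201492890813, 'fy': 474.99201492890813, 'cx': 284.1417623687435, 'cy': 211.29215679625946, 'xyz': array([ 0.40019686, -0.06359323,  1.18282297]), 'attitude': array([-2.93853978e+00, -4.51878207e-04, -1.45040566e+00])}
wrist {'fx': 300.63014326141047, 'fy': 300.63014326141047, 'cx': 277.5295236874645, 'cy': 212.95656678029616, 'xyz': array([0.10583809, 0.62089081, 0.37222825]), 'attitude': array([2.83915928e+00, 2.68034438e-03, 1.28214718e+00])}
```

View pics/scene0.png

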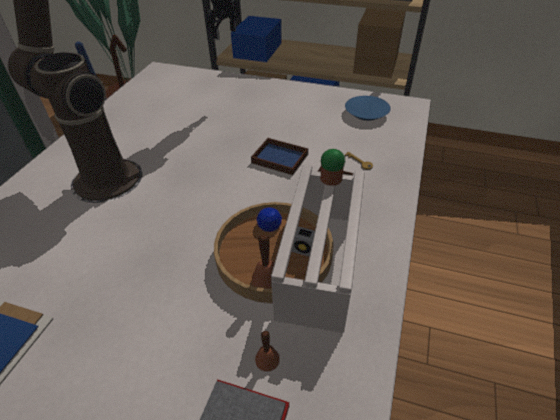

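View pics/top0.png

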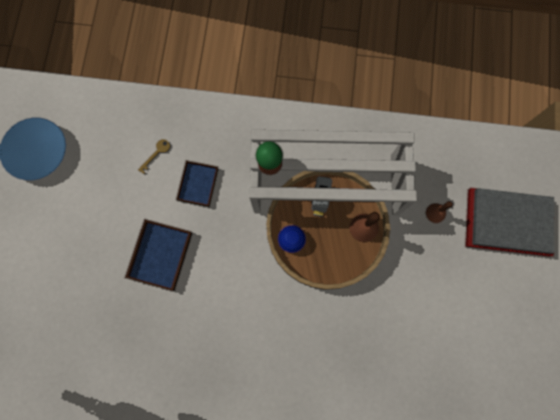

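The scene view shows the lazy susan at about (272,250), its bell handle at (265,245), a second small bell outside at (267,355), the tape under the slats at (303,240), and a tray at (280,155). In the top view there are two trays, the larger at (160,255) and the smaller at (198,184). The key is at (155,155), the susan's bell at (365,228), the small look-alike bell at (437,213), the paperweight at (292,239) and the tape at (320,197).

Run:
```python
from h import *
t=load('top0');s=load('scene0')
a=cv2.resize(t['img'][120:300,110:460],None,fx=2.28,fy=2.28,interpolation=cv2.INTER_CUBIC)[:, :800]
b=cv2.resize(s['img'][130:330,180:400],None,fx=3,fy=3,interpolation=cv2.INTER_CUBIC)
a=np.clip(a.astype(float)*1.5,0,255).astype(np.uint8);b=np.clip(b.astype(float)*1.5,0,255).astype(np.uint8)
cv2.imwrite('pics/ca.png',a[...,::-1]);cv2.imwrite('pics/cb.png',b[...,::-1]);print(a.shape,b.shape)
for n,p in dict(centre=(328,228),bell=(365,228),small=(437,213),pw=(292,239),tape=(320,197),big=(160,255),sm=(198,184),key=(155,155)).items(): print(n,atz(t,*p,0.02).round(3))
```

```text
(410, 798, 3) (600, 660, 3)
centre [ 0.609 -0.148  0.02 ]
bell [ 0.62 -0.24  0.02]
small [ 0.68  -0.415  0.02 ]
pw [ 0.571 -0.063  0.02 ]
tape [ 0.685 -0.12   0.02 ]
big [0.493 0.254 0.02 ]
sm [0.682 0.189 0.02 ]
key [0.744 0.311 0.02 ]
```

View pics/ca.png

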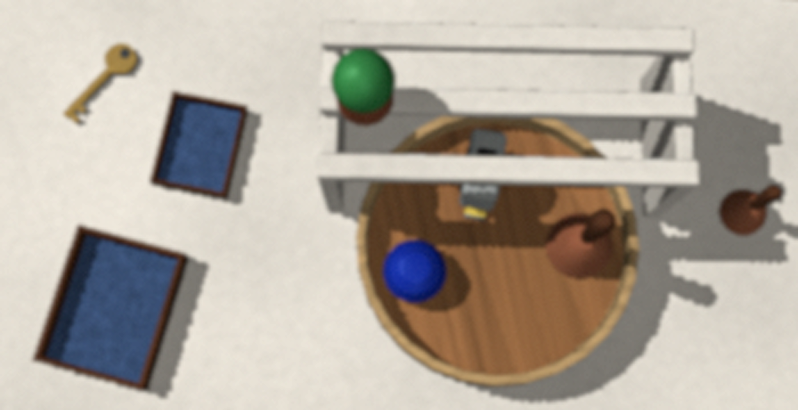

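View pics/cb.png

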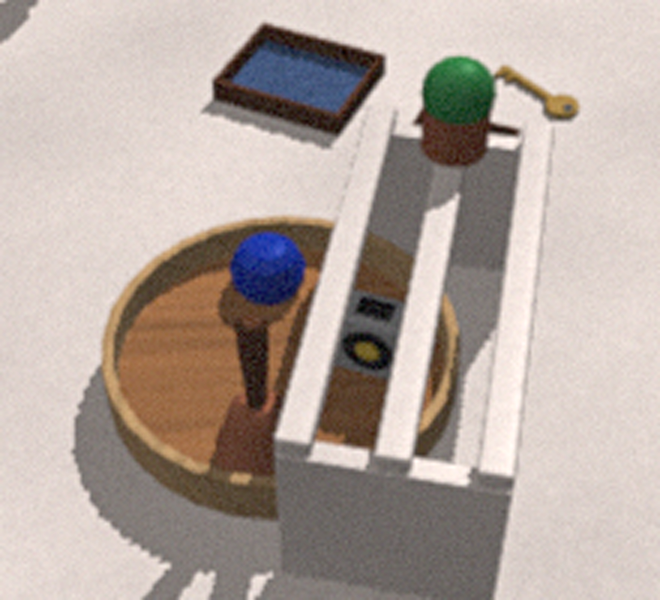

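```bash
cat >> h.py <<'E'
def ca(u,v): return u/2.28+110,v/2.28+120
def cb(u,v): return u/3+180,v/3+130
E
python3 - <<'E'
from h import *
from scipy.optimize import least_squares
t=load('top0');s=load('scene0')
# two-view checks (top crop, scene crop)
P=dict(plantTop=((364,80),(459,92)),pw=((415,271),(268,268)),
 slatF_L=((320,155),(395,110)),slatF_R=((697,182),(277,440)),slatR_R=((692,52),(483,477)),
 bellTop=((602,222),(250,322)), trayA=((80,228),(385,57)),trayB=((186,257),(340,131)),trayC=((147,388),(215,80)),trayD=((37,358),(265,25)))
for n,(a,b) in P.items():
    x,r=tri((t,*ca(*a)),(s,*cb(*b))); print(n,x.round(3),np.round(r,4))
# rim circle: inner edge of top at z .056, r .14 ; fit from outer/inner points
pts=[(357,245),(372,310),(415,358),(498,384),(580,358),(622,312),(638,250),(628,200)]
X=np.array([atz(t,*ca(*p),.056)[:2] for p in pts])
f=least_squares(lambda q:np.hypot(*(X-q[:2]).T)-q[2],[.6,-.15,.15]);print('rim',f.x.round(4),np.round(f.fun,4))
A=atz(t,*ca(320,155),.167);B=atz(t,*ca(697,160),.167);print('slat',A,B,np.degrees(np.arctan2(*(A-B)[:2])))
T=[atz(t,*ca(*p),.026) for p in [(80,228),(186,257),(147,388),(37,358)]]
for i in range(4): d=T[(i+1)%4]-T[i];print(T[i].round(3),np.linalg.norm(d).round(3),np.degrees(np.arctan2(d[1],d[0])).round(1))
print(np.mean(T,0))
E
```

```text
plantTop [0.713 0.005 0.222] [0.0002 0.0002]
pw [ 0.568 -0.063  0.044] [0.0001 0.0001]
slatF_L [0.652 0.042 0.162] [0.0002 0.0002]
slatF_R [ 0.669 -0.324  0.163] [0.0006 0.0006]
slatR_R [ 0.804 -0.311  0.159] [0.0012 0.0012]
bellTop [ 0.618 -0.235  0.169] [0. 0.]
trayA [0.575 0.306 0.021] [0.0013 0.0013]
trayB [0.559 0.189 0.003] [0.0004 0.0004]
trayC [0.414 0.203 0.029] [0.0013 0.0013]
trayD [0.43  0.325 0.023] [0. 0.]
rim [ 0.6066 -0.145   0.1483] [-0.001   0.0011  0.0006 -0.0006 -0.0009  0.0005  0.0008 -0.0004]
slat [0.65104039 0.04136575 0.167     ] [ 0.68990776 -0.32106987  0.167     ] -6.120972004962249
[0.573 0.304 0.026] 0.121 -98.4
[0.556 0.184 0.026] 0.144 172.6
[0.413 0.203 0.026] 0.122 82.0
[0.43  0.324 0.026] 0.145 -8.0
[0.49296679 0.25377721 0.026     ]
```

```bash
cat >> h.py <<'E'
def row(tgt,yawdeg,base=None):
    """tool-down target as a row; base=(pos,yawdeg) commanded"""
    if base is None:
        o=arm.get_obs(); p=np.array(o['eef_pos']); M=R.from_euler('xyz',o['ee_rot'])
        M=R.from_euler('xyz',[np.pi,0,o['ee_rot'][2]])
    else: p=np.array(base[0]); M=R.from_euler('xyz',[np.pi,0,np.radians(base[1])])
    d=M.inv().apply(np.array(tgt)-p)/.3
    w=(M.inv()*R.from_euler('xyz',[np.pi,0,np.radians(yawdeg)])).as_rotvec()/np.pi
    return [d.round(3).tolist(),w.round(3).tolist()]
E
python3 - <<'E'
from h import *
for p in [(.33,.40,.30),(.45,.05,.33),(.46,-.2,.33)]: print(row(p,144))
E
```

```text
[[-0.675, -0.49, -0.232], [-0.0, -0.0, 0.108]]
[[-1.391, -1.494, -0.332], [-0.0, -0.0, 0.108]]
[[-1.66, -2.284, -0.332], [-0.0, -0.0, 0.108]]
```

Emit:
carry_out(
  series=[
    [[-0.55,-0.76,-0.2],[0,0,0]],
    [[-0.55,-0.76,-0.2],[0,0,0]],
    [[-0.55,-0.76,-0.2],[0,0,0]],
    [[-0.55,-0.76,-0.2],[0,0,0]],
    [[-0.55,-0.76,-0.2],[0,0,0]],
    [[-0.55,-0.76,-0.2],[0,0,0]],
  ],
  gripper=-0.2,
)

```text
clock: 0.75
eef_pos: [0.2715, 0.3311, 0.2916]
ee_rot: [-3.141, 0.001, 2.852]
contact_force: [0.9, -0.3, -0.1]
width: 0.034
grasp_force: 0.0
```

Emit:
carry_out(
  series=[
    [[-0.55,-0.76,-0.13],[0,0,0]],
    [[-0.55,-0.76,-0.13],[0,0,0]],
    [[-0.55,-0.76,-0.13],[0,0,0]],
    [[-0.55,-0.76,-0.13],[0,0,0]],
    [[-0.55,-0.76,-0.13],[0,0,0]],
    [[-0.55,-0.76,-0.13],[0,0,0]],
  ],
)

```text
clock: 1.35
eef_pos: [0.3649, 0.0653, 0.3309]
ee_rot: [-3.141, 0.002, 2.851]
contact_force: [0.3, -0.1, -0.1]
width: 0.0341
grasp_force: 0.0
```

Emit:
carry_out(
  series=[
    [[-0.56,-0.76,0],[0,0,0.108]],
    [[-0.56,-0.76,0],[0,0,0.108]],
    [[-0.56,-0.76,0],[0,0,0.108]],
    [[-0.56,-0.76,0],[0,0,0.108]],
    [[-0.56,-0.76,0],[0,0,0.108]],
    [[-0.56,-0.76,0],[0,0,0.108]],
    [[-0.56,-0.76,0],[0,0,0.108]],
    [[-0.56,-0.76,0],[0,0,0.108]],
  ],
)

```text
clock: 2.15
eef_pos: [0.4601, -0.1985, 0.3295]
ee_rot: [3.141, -0.002, 2.512]
contact_force: [0.2, 0.9, -0.2]
width: 0.034
grasp_force: 0.0
```

Run:
```python
from h import *
o=arm.get_obs();print(o['clock'],o['eef_pos'],np.degrees(o['ee_rot']),o['width'],o['contact_force'])
s=snap('wrist','w1'); i=cv2.resize(s['img'],(800,600),interpolation=cv2.INTER_CUBIC)
cv2.imwrite('pics/w1b.png',np.clip(i[...,::-1]*1.4,0,255))
print(s['xyz'])
for a in range(-180,180,30):
    print(a,np.round(proj(s,[.607+.15*np.cos(np.radians(a)),-.145+.15*np.sin(np.radians(a)),.056]),0)*800/560)
```

```text
2.15 [ 0.46014028 -0.19852467  0.32950807] [ 1.79984217e+02 -1.32576584e-01  1.43918810e+02] 0.03399442085604508 [ 0.23691305  0.85716947 -0.23587652]
[ 0.39975704 -0.15342665  0.47175461]
-180 [438.57142857 217.14285714]
-150 [388.57142857 278.57142857]
-120 [377.14285714 350.        ]
-90 [402.85714286 410.        ]
-60 [457.14285714 448.57142857]
-30 [522.85714286 457.14285714]
0 [590.         435.71428571]
30 [642.85714286 388.57142857]
60 [667.14285714 321.42857143]
90 [652.85714286 251.42857143]
120 [597.14285714 200.        ]
150 [517.14285714 185.71428571][ WARN:0@1.629] global loadsave.cpp:1063 imwrite_ Unsupported depth image for selected encoder is fallbacked to CV_8U.
```

View pics/w1b.png

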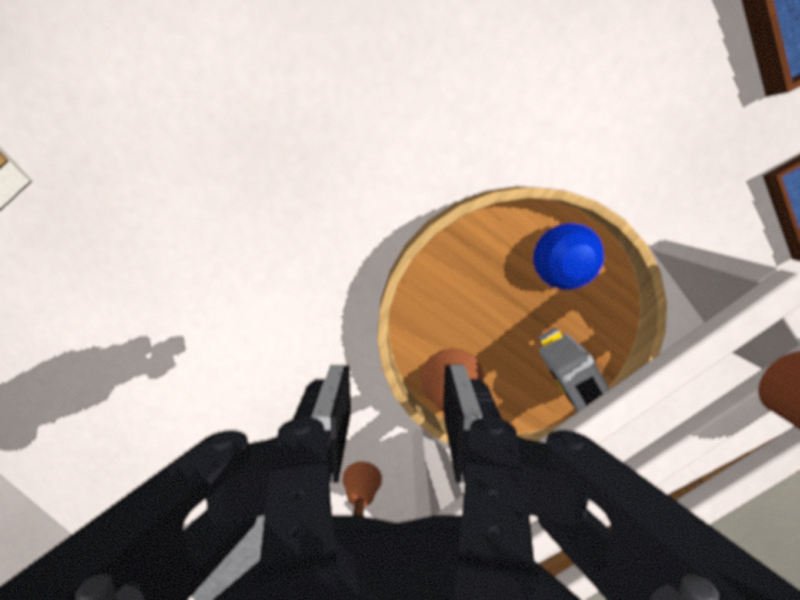

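The wrist view agrees with the susan circle I calculated: the rim's left edge is at (380,330) and its top at (520,187). The tape stands with its yellow tab at (550,337), facing the axis. The paperweight is at (570,255), and the bell lip at (450,375) is beside the right finger.

Run:
```python
from h import *
w=load('w1');t=load('top0');k=560/800
x,r=tri((w,550*k,336*k),(t,*ca(475,212)));print('tab',x.round(3),np.round(r,4))
C=np.array([.607,-.145])
tab=atz(w,550*k,336*k,.03)[:2];far=atz(w,590*k,388*k,.089)[:2]
print(tab-C,far-C,np.degrees(np.arctan2(*(far-tab)[::-1])),np.degrees(np.arctan2(*(far-C)[::-1])))
b=lambda a:(C[0]+.145*np.cos(np.radians(a)),C[1]+.145*np.sin(np.radians(a)))
print(row((*b(-126),.10),144));print(row((*b(-126),.041),144))
# stroke rows from base pose at -126
ang=[-2,-6,-12,-19,-26,-33,-40,-47,-53,-58,-61,-62]
P0=(*b(-126),.041)
for a in [-2,-5,-9,-14,-20,-26,-32,-38,-43,-47,-49.5,-50]: print(row((*b(-126+a),.041),144+a,(P0,144)))
```

```text
tab [ 0.642 -0.119  0.026] [0.001 0.001]
[0.03261296 0.02613353] [0.0721273  0.02577587] -0.5185857374914021 19.66518236107477
[[-0.293, -0.053, 0.766], [-0.0, 0.0, -0.0]]
[[-0.293, -0.053, 0.962], [-0.0, 0.0, -0.0]]
[[0.017, 0.0, 0.0], [-0.0, -0.0, 0.011]]
[[0.042, 0.002, 0.0], [0.0, -0.0, 0.028]]
[[0.076, 0.006, 0.0], [0.0, -0.0, 0.05]]
[[0.117, 0.014, 0.0], [0.0, -0.0, 0.078]]
[[0.165, 0.029, 0.0], [-0.0, -0.0, 0.111]]
[[0.212, 0.049, 0.0], [0.0, -0.0, 0.144]]
[[0.256, 0.073, 0.0], [0.0, -0.0, 0.178]]
[[0.298, 0.102, 0.0], [0.0, -0.0, 0.211]]
[[0.33, 0.13, 0.0], [0.0, -0.0, 0.239]]
[[0.353, 0.154, 0.0], [0.0, -0.0, 0.261]]
[[0.368, 0.169, 0.0], [0.0, -0.0, 0.275]]
[[0.37, 0.173, 0.0], [0.0, -0.0, 0.278]]
```

Emit:
carry_out(
  series=[
    [[-0.293,-0.053,0.3],[0,0,0]],
    [[-0.293,-0.053,0.3],[0,0,0]],
    [[-0.293,-0.053,0.3],[0,0,0]],
    [[-0.293,-0.053,0.5],[0,0,0]],
    [[-0.293,-0.053,0.65],[0,0,0]],
    [[-0.293,-0.053,0.76],[0,0,0]],
    [[-0.293,-0.053,0.83],[0,0,0]],
    [[-0.293,-0.053,0.89],[0,0,0]],
    [[-0.293,-0.053,0.935],[0,0,0]],
    [[-0.293,-0.053,0.962],[0,0,0]],
    [[-0.293,-0.053,0.962],[0,0,0]],
  ],
)

```text
clock: 3.3
eef_pos: [0.5219, -0.2618, 0.0411]
ee_rot: [-3.142, -0.002, 2.515]
contact_force: [-0.0, -0.2, -0.2]
width: 0.0339
grasp_force: 0.0
```

Emit:
carry_out(
  series=[
    [[0,0,0],[0,0,0]],
    [[0,0,0],[0,0,0]],
    [[0,0,0],[0,0,0]],
    [[0,0,0],[0,0,0]],
    [[0,0,0],[0,0,0]],
  ],
  gripper=-1,
  grip_force=40,
)

```text
clock: 3.8
eef_pos: [0.5248, -0.2637, 0.043]
ee_rot: [3.14, 0.005, 2.512]
contact_force: [5.5, 0.1, -0.3]
width: 0.0099
grasp_force: 38.4
```

Emit:
carry_out(
  series=[
    [[0.017,0,0],[0,0,0.011]],
    [[0.042,0.002,0],[0,0,0.028]],
    [[0.076,0.006,0],[0,0,0.05]],
    [[0.117,0.014,0],[0,0,0.078]],
    [[0.165,0.029,0],[0,0,0.111]],
    [[0.212,0.049,0],[0,0,0.144]],
    [[0.256,0.073,0],[0,0,0.178]],
    [[0.298,0.102,0],[0,0,0.211]],
    [[0.33,0.13,0],[0,0,0.239]],
    [[0.353,0.154,0],[0,0,0.261]],
    [[0.368,0.169,0],[0,0,0.275]],
    [[0.37,0.173,0],[0,0,0.278]],
  ],
)

```text
clock: 5.0
eef_pos: [0.4638, -0.1572, 0.043]
ee_rot: [3.14, 0.003, 1.64]
contact_force: [-0.6, -5.4, 4.2]
width: 0.0096
grasp_force: 45.9
```

Run:
```python
from h import *
o=arm.get_obs();print(o['clock'],o['eef_pos'],np.degrees(o['ee_rot']),o['width'],o['contact_force'],o['wrist_torque'],o['joint_positions'])
s=snap('top','t2')
cv2.imwrite('pics/t2c.png',np.clip(cv2.resize(s['img'][120:300,200:460,::-1],None,fx=3,fy=3,interpolation=cv2.INTER_CUBIC)*1.4,0,255).astype(np.uint8))
```

```text
5.0 [ 0.46379915 -0.15724766  0.04300568] [179.91809647   0.18828065  93.95794257] 0.009630741116492527 [-0.57690148 -5.41530702  4.15448979] [-1.11008883  0.19341241 -0.7577305 ] [-0.41436128  0.3277161   2.06439696 -0.00330539  0.74668916 -0.48101992]
```

View pics/t2c.png

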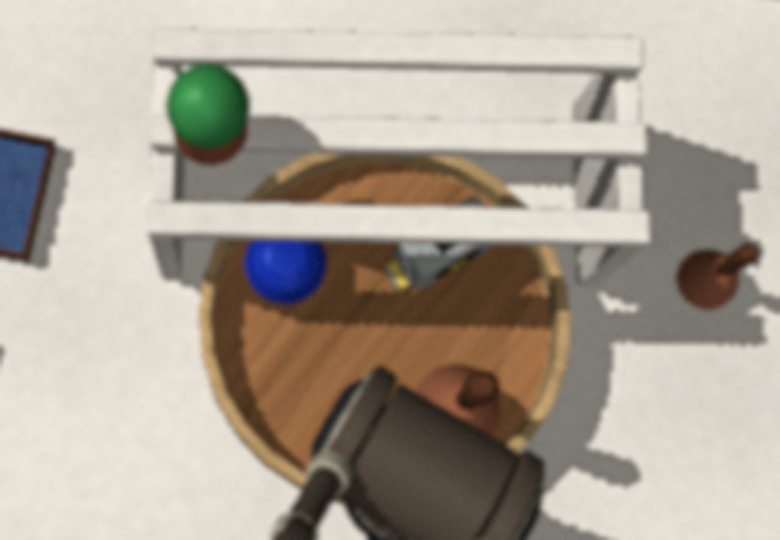

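The susan has turned about 50° clockwise. The bell handle is now at (478,390), clear of the slats, the tape is at (435,255) and the paperweight at (285,270). I'll carry on with this stroke.

Emit:
carry_out(
  series=[
    [[0.017,0,0],[0,0,0.011]],
    [[0.042,0.002,0],[0,0,0.028]],
    [[0.076,0.006,0],[0,0,0.05]],
    [[0.117,0.014,0],[0,0,0.078]],
    [[0.165,0.029,0],[0,0,0.111]],
    [[0.212,0.049,0],[0,0,0.144]],
    [[0.256,0.073,0],[0,0,0.178]],
    [[0.298,0.102,0],[0,0,0.211]],
    [[0.33,0.13,0],[0,0,0.239]],
    [[0.346,0.145,0],[0,0,0.253]],
    [[0.353,0.154,0],[0,0,0.261]],
    [[0.353,0.154,0],[0,0,0.261]],
  ],
)

```text
clock: 6.25
eef_pos: [0.5018, -0.0481, 0.043]
ee_rot: [3.142, 0.002, 0.82]
contact_force: [-2.8, -4.6, 8.9]
width: 0.0099
grasp_force: 49.7
```

Emit:
carry_out(
  series=[
    [[0,0,0],[0,0,0]],
    [[0,0,0],[0,0,0]],
    [[0,0,0],[0,0,0]],
    [[0,0,0],[0,0,0]],
  ],
  gripper=-0.2,
)

```text
clock: 6.65
eef_pos: [0.5013, -0.0467, 0.0414]
ee_rot: [-3.141, 0.001, 0.821]
contact_force: [-0.1, -0.1, 0.1]
width: 0.0341
grasp_force: 0.0
```

Emit:
carry_out(
  series=[
    [[0,0,-0.1],[0,0,0]],
    [[0,0,-0.25],[0,0,0]],
    [[0,0,-0.4],[0,0,0]],
    [[0,0,-0.55],[0,0,0]],
    [[0,0,-0.6],[0,0,0]],
    [[0,0,-0.6],[0,0,0]],
  ],
)

```text
clock: 7.25
eef_pos: [0.5042, -0.0471, 0.2252]
ee_rot: [3.135, -0.004, 0.821]
contact_force: [0.3, 0.3, -0.4]
width: 0.0342
grasp_force: 0.0
```

Run:
```python
from h import *
o=arm.get_obs();print(o['clock'],o['eef_pos'],np.degrees(o['ee_rot']),o['width'])
C=np.array([.607,-.145]);b=lambda a:(C[0]+.145*np.cos(np.radians(a)),C[1]+.145*np.sin(np.radians(a)))
P0=(*b(-223),.221)
for q in [(.44,-.15,.221),(*b(-128),.221)]:print(row(q,142,(P0,47)))
s=snap('top','t3')
cv2.imwrite('pics/t3c.png',np.clip(cv2.resize(s['img'][120:300,200:460,::-1],None,fx=3,fy=3,interpolation=cv2.INTER_CUBIC)*1.4,0,255).astype(np.uint8))
```

```text
7.25 [ 0.50416585 -0.04713959  0.22521263] [179.64654795  -0.22314575  47.03278161] 0.034186462619866735
[[-0.392, 0.088, 0.0], [0.0, 0.0, -0.528]]
[[-0.481, 0.525, 0.0], [0.0, 0.0, -0.528]]
```

View pics/t3c.png

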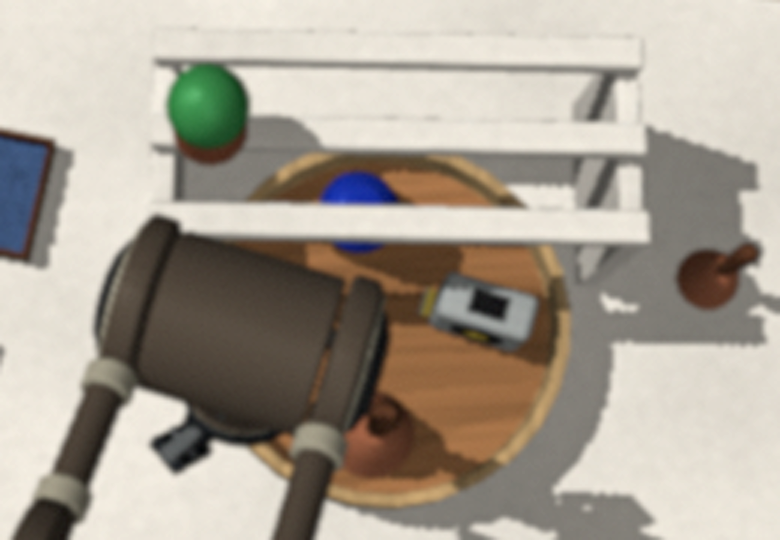

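The tape is now on the right at (485,310), the bell handle at the front (385,412), and the paperweight at the back under the slat (360,210). I'll regrip at the front right for the second stroke.

Emit:
carry_out(
  series=[
    [[-0.14,0.02,0],[0,0,-0.045]],
    [[-0.28,0.05,0],[0,0,-0.09]],
    [[-0.392,0.088,0],[0,0,-0.135]],
    [[-0.41,0.16,0],[0,0,-0.18]],
    [[-0.42,0.24,0],[0,0,-0.225]],
    [[-0.44,0.32,0],[0,0,-0.27]],
    [[-0.45,0.4,0],[0,0,-0.315]],
    [[-0.46,0.46,0],[0,0,-0.36]],
    [[-0.481,0.525,0],[0,0,-0.405]],
    [[-0.481,0.525,0],[0,0,-0.45]],
    [[-0.481,0.525,0],[0,0,-0.495]],
    [[-0.481,0.525,0],[0,0,-0.528]],
  ],
)

```text
clock: 8.5
eef_pos: [0.5168, -0.2589, 0.218]
ee_rot: [-3.141, -0.006, 2.484]
contact_force: [0.9, -0.3, -0.7]
width: 0.0344
grasp_force: 0.0
```

Emit:
carry_out(
  series=[
    [[0,0,0],[0,0,0]],
    [[0,0,0.15],[0,0,0]],
    [[0,0,0.27],[0,0,0]],
    [[0,0,0.38],[0,0,0]],
    [[0,0,0.46],[0,0,0]],
    [[0,0,0.52],[0,0,0]],
    [[0,0,0.57],[0,0,0]],
    [[0,0,0.6],[0,0,0]],
    [[0,0,0.6],[0,0,0]],
  ],
)

```text
clock: 9.4
eef_pos: [0.5172, -0.259, 0.0398]
ee_rot: [-3.141, -0.004, 2.478]
contact_force: [1.0, 0.5, 0.6]
width: 0.034
grasp_force: 0.0
```

Emit:
carry_out(
  series=[
    [[0,0,0],[0,0,0]],
    [[0,0,0],[0,0,0]],
    [[0,0,0],[0,0,0]],
    [[0,0,0],[0,0,0]],
    [[0,0,0],[0,0,0]],
  ],
  gripper=-1,
  grip_force=40,
)

```text
clock: 9.9
eef_pos: [0.5191, -0.262, 0.0426]
ee_rot: [-3.14, 0.004, 2.477]
contact_force: [-1.0, -5.5, -4.8]
width: 0.0111
grasp_force: 38.0
```

Gripped the rim again. This stroke is 50°, followed by 38°.

Emit:
carry_out(
  series=[
    [[0.017,0,0],[0,0,0.011]],
    [[0.042,0.002,0],[0,0,0.028]],
    [[0.076,0.006,0],[0,0,0.05]],
    [[0.117,0.014,0],[0,0,0.078]],
    [[0.165,0.029,0],[0,0,0.111]],
    [[0.212,0.049,0],[0,0,0.144]],
    [[0.256,0.073,0],[0,0,0.178]],
    [[0.298,0.102,0],[0,0,0.211]],
    [[0.33,0.13,0],[0,0,0.239]],
    [[0.353,0.154,0],[0,0,0.261]],
    [[0.368,0.169,0],[0,0,0.275]],
    [[0.37,0.173,0],[0,0,0.278]],
  ],
)

```text
clock: 11.1
eef_pos: [0.4615, -0.1511, 0.0426]
ee_rot: [-3.139, 0.001, 1.603]
contact_force: [-6.6, -5.9, 1.3]
width: 0.0112
grasp_force: 46.9
```

Emit:
carry_out(
  series=[
    [[0.017,0,0],[0,0,0.011]],
    [[0.042,0.002,0],[0,0,0.028]],
    [[0.076,0.006,0],[0,0,0.05]],
    [[0.117,0.014,0],[0,0,0.078]],
    [[0.165,0.029,0],[0,0,0.111]],
    [[0.212,0.049,0],[0,0,0.144]],
    [[0.249,0.069,0],[0,0,0.172]],
    [[0.275,0.086,0],[0,0,0.193]],
    [[0.291,0.097,0],[0,0,0.206]],
    [[0.298,0.102,0],[0,0,0.211]],
    [[0.298,0.102,0],[0,0,0.211]],
  ],
)

```text
clock: 12.2
eef_pos: [0.4893, -0.0601, 0.0425]
ee_rot: [-3.139, 0.001, 0.94]
contact_force: [-4.9, -1.5, 3.7]
width: 0.0115
grasp_force: 48.2
```

Emit:
carry_out(
  series=[
    [[0,0,0],[0,0,0]],
    [[0,0,0],[0,0,0]],
    [[0,0,0],[0,0,0]],
    [[0,0,0],[0,0,0]],
  ],
  gripper=-0.2,
)

```text
clock: 12.6
eef_pos: [0.4912, -0.0603, 0.0421]
ee_rot: [3.14, -0.001, 0.943]
contact_force: [-1.4, -0.1, 0.4]
width: 0.0342
grasp_force: 0.0
```

Emit:
carry_out(
  series=[
    [[0,0,-0.1],[0,0,0]],
    [[0,0,-0.25],[0,0,0]],
    [[0,0,-0.4],[0,0,0]],
    [[0,0,-0.55],[0,0,0]],
    [[0,0,-0.7],[0,0,0]],
    [[0,0,-0.83],[0,0,0]],
    [[0,0,-0.83],[0,0,0]],
  ],
)

```text
clock: 13.3
eef_pos: [0.4948, -0.061, 0.2981]
ee_rot: [3.128, -0.006, 0.943]
contact_force: [0.8, -0.0, -0.7]
width: 0.0339
grasp_force: 0.0
```

Run:
```python
from h import *
o=arm.get_obs();print(o['clock'],o['eef_pos'],np.degrees(o['ee_rot']),o['width'])
w=snap('wrist','w4');s=snap('top','t4')
a=cv2.resize(s['img'][170:300,240:420,::-1],(720,520),interpolation=cv2.INTER_CUBIC)[:, :]
b=w['img'][:,:,::-1]
f=lambda i:np.clip(i*1.5,0,255).astype(np.uint8)
out=np.zeros((400,800,3),np.uint8)
out[:300,:400]=f(cv2.resize(b,(400,300))); out[:289,400:]=f(cv2.resize(s['img'][170:300,240:420,::-1],(400,289),interpolation=cv2.INTER_CUBIC))
cv2.imwrite('pics/m4.png',out)
```

```text
13.3 [ 0.49484261 -0.06103589  0.29814468] [179.23518017  -0.33997907  54.03016537] 0.033894127883760936
```

View pics/m4.png

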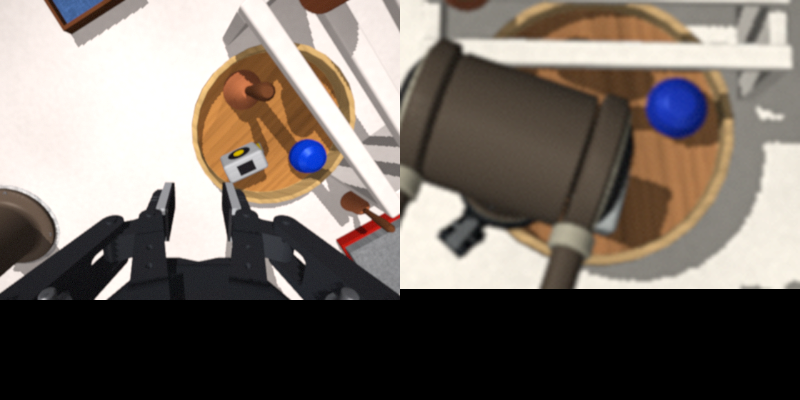

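The tape has come round to the front: it is at (243,162) in the left-hand wrist half. The bell is standing at (245,90) and the paperweight at (308,156). Next I'll go above the tape with the gripper open and across its width.

Run:
```python
from h import *
print(row((.49,-.164,.27),175))
```

```text
[[-0.282, 0.2, 0.073], [0.0, 0.0, -0.672]]
```

Emit:
carry_out(
  series=[
    [[-0.05,0.02,0],[0,0,-0.047]],
    [[-0.09,0.05,0],[0,0,-0.094]],
    [[-0.14,0.08,0],[0,0,-0.141]],
    [[-0.18,0.11,0],[0,0,-0.188]],
    [[-0.22,0.14,0],[0,0,-0.235]],
    [[-0.25,0.17,0],[0,0,-0.282]],
    [[-0.282,0.2,0],[0,0,-0.329]],
    [[-0.282,0.2,0],[0,0,-0.376]],
    [[-0.282,0.2,0.02],[0,0,-0.423]],
    [[-0.282,0.2,0.04],[0,0,-0.47]],
    [[-0.282,0.2,0.06],[0,0,-0.517]],
    [[-0.282,0.2,0.073],[0,0,-0.56]],
  ],
  gripper=1,
)

```text
clock: 14.6
eef_pos: [0.4875, -0.1631, 0.2653]
ee_rot: [-3.141, -0.006, 2.708]
contact_force: [-0.6, -0.0, 0.2]
width: 0.0855
grasp_force: 0.0
```

Emit:
carry_out(
  series=[
    [[0,0,0],[0,0,-0.04]],
    [[0,0,0],[0,0,-0.08]],
    [[0,0,0],[0,0,-0.112]],
    [[0,0,0],[0,0,-0.112]],
    [[0,0,0],[0,0,-0.112]],
  ],
)

```text
clock: 15.1
eef_pos: [0.4883, -0.1635, 0.2669]
ee_rot: [3.141, -0.003, 3.052]
contact_force: [0.8, -0.2, 0.8]
width: 0.0857
grasp_force: 0.0
```

Run:
```python
from h import *
o=arm.get_obs();print(o['clock'],o['eef_pos'],np.degrees(o['ee_rot']),o['width'])
w=snap('wrist','w5');v=load('w4')
f=lambda i:np.clip(i*1.4,0,255).astype(np.uint8)
print(proj(w,[.53,-.164,.06]),proj(v,[.53,-.164,.06]))
out=np.zeros((600,800,3),np.uint8)
def crop(s,h,wd,k):
    u,q=proj(s,[.53,-.164,.06]);u=int(min(max(u-wd//2,0),560-wd));q=int(min(max(q-h//2,0),420-h))
    print('crop origin',u,q); return f(cv2.resize(s['img'][q:q+h,u:u+wd,::-1],(wd*k,h*k),interpolation=cv2.INTER_CUBIC))
out[:,:400]=crop(w,150,100,4);out[:,400:]=crop(v,150,100,4)
cv2.imwrite('pics/m5.png',out)
```

```text
15.1 [ 0.4883046  -0.16346747  0.2669265 ] [179.93865828  -0.18683546 174.85276977] 0.08565063529212968
(np.float64(279.6164419986675), np.float64(219.69110871995142)) (np.float64(340.6223846037721), np.float64(228.63802784098087))
crop origin 229 144
crop origin 290 153
```

View pics/m5.png

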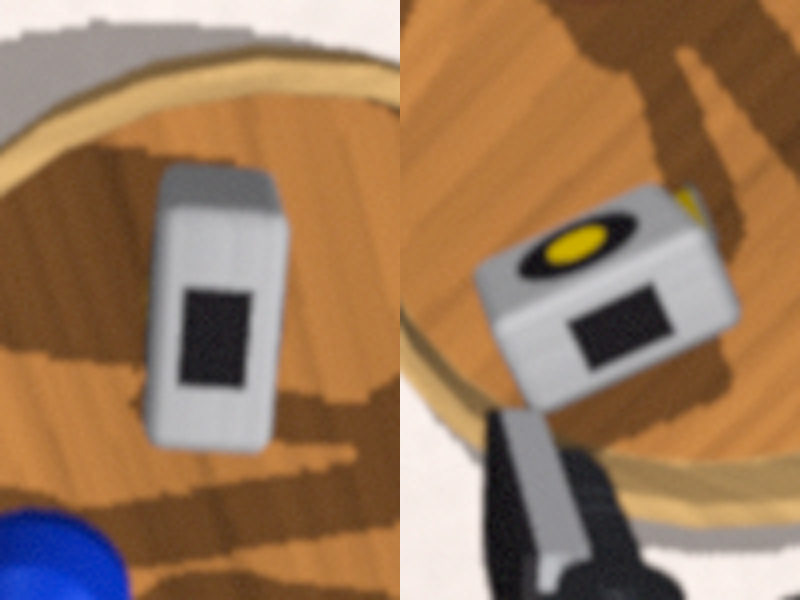

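Run:
```python
from h import *
w=load('w5');v=load('w4')
W=lambda a,b:(w,229+a/4,144+b/4);V=lambda a,b:(v,290+a/4,153+b/4)
for n,a,b in [('label',(215,338),(222,327)),('outerL',(160,208),(95,325)),('outerR',(287,215),(143,412)),('innerR',(272,450),(338,315)),('innerL',(150,447),(300,232))]:
    x,r=tri(W(*a),V(*b));print(n,x.round(4),np.round(r,4), atz(*W(*a),.089).round(4))
c=[atz(*W(*a),.089) for a in [(160,208),(287,215),(272,450),(150,447)]]
print(np.mean(c,0)); 
for i in range(4): d=c[(i+1)%4]-c[i];print(np.linalg.norm(d).round(4),np.degrees(np.arctan2(d[1],d[0])).round(1))
```

```text
label [ 0.5309 -0.161   0.0904] [0.0004 0.0004] [ 0.5312 -0.1607  0.089 ]
outerL [ 0.4993 -0.1686  0.0302] [0.0097 0.0097] [ 0.4921 -0.1725  0.089 ]
outerR [ 0.4935 -0.1452  0.1312] [0.0086 0.0086] [ 0.4972 -0.138   0.089 ]
innerR [ 0.5539 -0.1525  0.1314] [0.0076 0.0076] [ 0.5673 -0.1471  0.089 ]
innerL [ 0.5778 -0.1792  0.0403] [0.0101 0.0101] [ 0.5631 -0.1825  0.089 ]
[ 0.52990101 -0.16004112  0.089     ]
0.0349 81.6
0.0707 -7.4
0.0356 -96.7
0.0717 172.1
```

Run:
```python
from h import *
print(row((.5305,-.1605,.15),172.3));print(row((.5305,-.1605,.043),172.3))
```

```text
[[-0.138, 0.023, 0.391], [0.0, -0.0, 0.014]]
[[-0.138, 0.023, 0.748], [0.0, -0.0, 0.014]]
```

Emit:
carry_out(
  series=[
    [[-0.138,0.023,0],[0,0,0.014]],
    [[-0.138,0.023,0.12],[0,0,0.014]],
    [[-0.138,0.023,0.25],[0,0,0.014]],
    [[-0.138,0.023,0.36],[0,0,0.014]],
    [[-0.138,0.023,0.46],[0,0,0.014]],
    [[-0.138,0.023,0.55],[0,0,0.014]],
    [[-0.138,0.023,0.63],[0,0,0.014]],
    [[-0.138,0.023,0.69],[0,0,0.014]],
    [[-0.138,0.023,0.73],[0,0,0.014]],
    [[-0.138,0.023,0.748],[0,0,0.014]],
    [[-0.138,0.023,0.748],[0,0,0.014]],
  ],
)

```text
clock: 16.25
eef_pos: [0.5308, -0.1605, 0.0438]
ee_rot: [3.141, -0.001, 3.009]
contact_force: [0.6, -0.2, -0.4]
width: 0.0855
grasp_force: 0.0
```

Emit:
carry_out(
  series=[
    [[0,0,0],[0,0,0]],
    [[0,0,0],[0,0,0]],
    [[0,0,0],[0,0,0]],
    [[0,0,0],[0,0,0]],
    [[0,0,0],[0,0,0]],
    [[0,0,0],[0,0,0]],
  ],
  gripper=-1,
  grip_force=50,
)

```text
clock: 16.85
eef_pos: [0.5321, -0.1611, 0.0455]
ee_rot: [-3.141, 0.002, 3.01]
contact_force: [-0.1, -0.5, 6.2]
width: 0.0376
grasp_force: 50.8
```

Emit:
carry_out(
  series=[
    [[0,0,-0.05],[0,0,0]],
    [[0,0,-0.15],[0,0,0]],
    [[0,0,-0.3],[0,0,0]],
    [[0,0,-0.45],[0,0,0]],
    [[0,0,-0.58],[0,0,0]],
    [[0,0,-0.65],[0,0,0]],
    [[0,0,-0.65],[0,0,0]],
  ],
)

```text
clock: 17.55
eef_pos: [0.5333, -0.1613, 0.2438]
ee_rot: [-3.14, 0.008, 3.01]
contact_force: [0.6, -0.3, -2.5]
width: 0.0372
grasp_force: 50.5
```

Run:
```python
from h import *
o=arm.get_obs();print(o['clock'],o['eef_pos'],np.degrees(o['ee_rot']),o['width'],o['contact_force'],o['grasp_force'])
for z in (.238,.06,.029):print(row((.493,.254,z),172))
```

```text
17.55 [ 0.53326699 -0.16134554  0.24381054] [-179.89706458    0.44650572  172.45829386] 0.037231791694770144 [ 0.5812647  -0.27219739 -2.48685972] 50.48973619937897
[[0.315, 1.355, 0.019], [0.0, -0.0, 0.003]]
[[0.315, 1.355, 0.613], [0.0, -0.0, 0.003]]
[[0.315, 1.355, 0.716], [0.0, -0.0, 0.003]]
```

Emit:
carry_out(
  series=[
    [[0.01,0.05,0],[0,0,0]],
    [[0.035,0.15,0],[0,0,0]],
    [[0.065,0.28,0],[0,0,0]],
    [[0.1,0.42,0],[0,0,0]],
    [[0.13,0.56,0],[0,0,0]],
    [[0.16,0.69,0],[0,0,0]],
    [[0.19,0.82,0],[0,0,0]],
    [[0.215,0.93,0],[0,0,0]],
  ],
)

```text
clock: 18.35
eef_pos: [0.5004, 0.1269, 0.236]
ee_rot: [-3.141, -0.007, 3.011]
contact_force: [-0.1, -0.6, -2.2]
width: 0.0374
grasp_force: 50.6
```

Emit:
carry_out(
  series=[
    [[0.025,0.11,0],[0,0,0.003]],
    [[0.05,0.22,0],[0,0,0.003]],
    [[0.075,0.32,0],[0,0,0.003]],
    [[0.09,0.39,0],[0,0,0.003]],
    [[0.1,0.425,0],[0,0,0.003]],
    [[0.1,0.425,0],[0,0,0.003]],
    [[0.1,0.425,0],[0,0,0.003]],
  ],
)

```text
clock: 19.05
eef_pos: [0.4898, 0.254, 0.2379]
ee_rot: [-3.139, -0.002, 3.001]
contact_force: [0.1, 1.0, -2.0]
width: 0.0374
grasp_force: 50.6
```

Run:
```python
from h import *
o=arm.get_obs();print(o['clock'],o['eef_pos'],np.degrees(o['ee_rot']),o['width'],o['grasp_force'])
for z in (.06,.029):print(row((.493,.254,z),172))
w=snap('wrist','w6');t=snap('top','t6')
f=lambda i:np.clip(i*1.4,0,255).astype(np.uint8)
out=np.zeros((300,800,3),np.uint8)
out[:,:400]=f(cv2.resize(w['img'][...,::-1],(400,300)));out[:,400:]=f(cv2.resize(t['img'][...,::-1],(400,300)))
cv2.imwrite('pics/m6.png',out)
```

```text
19.05 [0.48976667 0.25399493 0.23791184] [-1.79868773e+02 -1.34352640e-01  1.71940965e+02] 0.03744986037013654 50.617952942848206
[[-0.011, 0.002, 0.593], [-0.0, 0.0, -0.0]]
[[-0.011, 0.002, 0.696], [-0.0, 0.0, -0.0]]
```

View pics/m6.png

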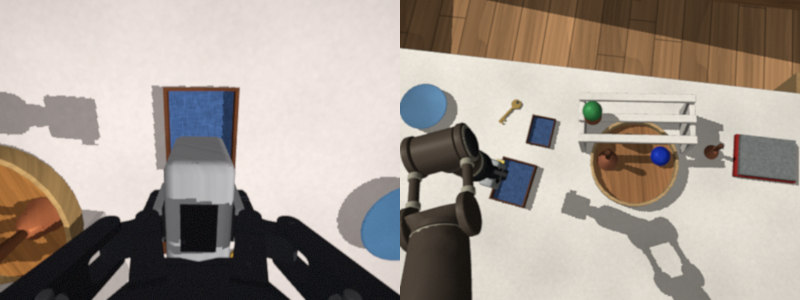

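The tape is held upright over the large tray and lined up with it: the tray spans (163–240, 88–) in the wrist half. The bell and paperweight are still standing on the susan, and the key has not moved. I'll lower it now.

Emit:
carry_out(
  series=[
    [[-0.011,0.002,0.06],[0,0,0]],
    [[-0.011,0.002,0.18],[0,0,0]],
    [[-0.011,0.002,0.3],[0,0,0]],
    [[-0.011,0.002,0.42],[0,0,0]],
    [[-0.011,0.002,0.52],[0,0,0]],
    [[-0.011,0.002,0.59],[0,0,0]],
    [[-0.011,0.002,0.64],[0,0,0]],
    [[-0.011,0.002,0.67],[0,0,0]],
    [[-0.011,0.002,0.685],[0,0,0]],
    [[-0.011,0.002,0.694],[0,0,0]],
    [[-0.011,0.002,0.694],[0,0,0]],
  ],
)

```text
clock: 20.25
eef_pos: [0.4949, 0.2551, 0.0318]
ee_rot: [3.141, 0.001, 3.0]
contact_force: [-0.5, 0.1, -2.6]
width: 0.0376
grasp_force: 50.6
```

Emit:
carry_out(
  series=[
    [[0,0,0.006],[0,0,0]],
    [[0,0,0.011],[0,0,0]],
    [[0,0,0.011],[0,0,0]],
    [[0,0,0.011],[0,0,0]],
  ],
)

```text
clock: 20.65
eef_pos: [0.4942, 0.255, 0.028]
ee_rot: [3.141, 0.0, 3.001]
contact_force: [0.9, 0.9, -2.8]
width: 0.0374
grasp_force: 50.6
```

Emit:
carry_out(
  series=[
    [[0,0,0.004],[0,0,0]],
    [[0,0,0.006],[0,0,0]],
    [[0,0,0.006],[0,0,0]],
    [[0,0,0.006],[0,0,0]],
  ],
)

```text
clock: 21.05
eef_pos: [0.4944, 0.2551, 0.0276]
ee_rot: [-3.142, -0.0, 3.001]
contact_force: [-3.0, -1.2, 6.5]
width: 0.0377
grasp_force: 51.7
```

Touching the floor. I'll release to a part opening and retreat.

Emit:
carry_out(
  series=[
    [[0,0,0],[0,0,0]],
    [[0,0,0],[0,0,0]],
    [[0,0,0],[0,0,0]],
    [[0,0,0],[0,0,0]],
    [[0,0,0],[0,0,0]],
  ],
  gripper=0.4,
)

```text
clock: 21.55
eef_pos: [0.4942, 0.2549, 0.0259]
ee_rot: [-3.142, -0.0, 3.0]
contact_force: [0.3, -0.6, -0.1]
width: 0.0596
grasp_force: 0.0
```

Emit:
carry_out(
  series=[
    [[0,0,-0.05],[0,0,0]],
    [[0,0,-0.15],[0,0,0]],
    [[0,0,-0.3],[0,0,0]],
    [[0,0,-0.45],[0,0,0]],
    [[0,0,-0.6],[0,0,0]],
    [[0,0,-0.75],[0,0,0]],
    [[0.2,0,-0.8],[0,0,0]],
    [[0.35,0,-0.8],[0,0,0]],
    [[0.35,0,-0.8],[0,0,0]],
    [[0.35,0,-0.8],[0,0,0]],
  ],
)

```text
clock: 22.55
eef_pos: [0.3892, 0.2699, 0.2672]
ee_rot: [3.141, 0.002, 3.002]
contact_force: [0.0, -0.5, 0.6]
width: 0.0598
grasp_force: 0.0
```

Run:
```python
from h import *
o=arm.get_obs();print(o['clock'],o['eef_pos'],o['width'],o['contact_force'])
w=snap('wrist','w7');t=snap('top','t7')
f=lambda i:np.clip(i*1.4,0,255).astype(np.uint8)
out=np.zeros((300,800,3),np.uint8)
out[:,:400]=f(cv2.resize(w['img'][...,::-1],(400,300)));out[:,400:]=f(cv2.resize(t['img'][...,::-1],(400,300)))
cv2.imwrite('pics/m7.png',out)
```

```text
22.55 [0.38919311 0.26985602 0.26718915] 0.059800487765819955 [ 0.00672883 -0.45439158  0.60920483]
```

View pics/m7.png

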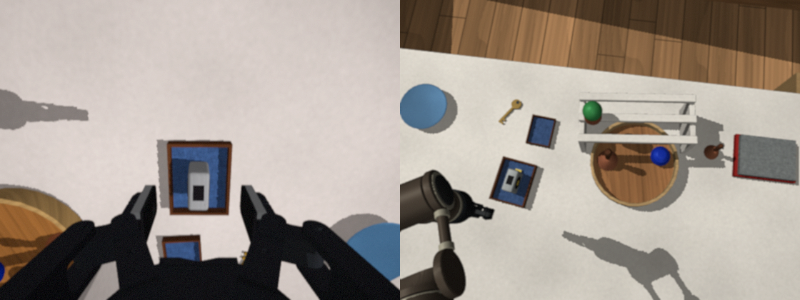

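The tape stands upright in the large tray at (198,180) in the wrist half. The bell and paperweight are standing on the susan, the key is untouched, and the arm is clear.

```bash
python3 -c "
from workcell import arm
print(arm.job_done())"
```

```text
the job is handed in; nothing more can be done
None
```

I turned the lazy susan about 185° clockwise by its rim, put the tape measure upright in the large blue-lined tray, and handed the job in at about 23 s; the bell and paperweight are still standing on the susan and the key was not touched.

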